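# Wind the free-standing timer on the garden table

### The job

Wind up the kitchen timer that stands on the stone slab: turn its knob clockwise all the way to the stop, then back until its pointer stands at the long middle mark, and let go. The timer is light and its knob is stiff, so first push the knob down until it bottoms, then keep pressing it gently but firmly all the while you turn (it sinks a little as it winds and rises on the way back), so that the timer itself stays where it is and neither twists round nor slides on the slab. Leave the jug, the dish and the cup alone.

Things in the scene. Friction and masses are not known exactly. Their poses are not given: they have to be found in the camera images.
- timer: Round white kitchen timer, loose, upright on the slab on 4 small rubber feet 40 mm from its axis. 112 mm across, flat top 52 mm above its underside, about 0.35 kg. Origin: centre of underside; z up along the knob's axis (= its centre line). Turned without pressing down it spins on its feet; 14 to 20 N of downward press keeps it still. More than 26 N in all on its feet damages it. Rigid.
- knob (a joint): Angle of the knob relative to the timer, rad: 0 = pointer towards the timer's -x side, growing clockwise seen from above; hard stop at 1.50, long middle mark at 0.75. Starts below 0.4. Takes about 0.30 N m to turn either way, stays where left. Seven ticks on the timer's top show this travel: the middle one is longer and thicker, the last is at the stop; turning on past it drags the timer round.
- knob_top (a point): Centre of the knob's top, on its axis. Steel bar 44 mm long, 14 thick, 30 tall on a disc 52 mm wide, 5 mm high. 2 N slides it down until it bottoms (unseen; 0 to 8 mm down, top then 87 to 96 mm over the timer's underside); only then does a press reach the timer. It sinks a few mm as it is wound and rises on the way back. x along the bar, pointer end (nose, black line) at -x; y across it.
- timer_front (a point): Point on the timer's side at its -x side, 56 mm from its axis and 20 mm above its underside; it shows which way the timer faces.
- timer_back (a point): The like point at the timer's +x side.
- slab: Fixed square stone slab on the table, 200 x 200 mm, 14 mm thick; origin: centre of its underside. The timer stands near its middle.
- jug: White ceramic jug, loose, 125 mm across, 150 mm tall, with a handle at its +y side and a wooden spoon leaning out of it (to 205 mm up); origin: centre of its underside. Bystander.
- dish: Small white dish, loose, 140 mm across, with two tomatoes fixed in it, 55 mm tall in all; origin: centre of its underside. Bystander.
- cup: Small white cup without a handle, loose, 54 mm across, 42 mm tall; origin: centre of its underside. Bystander.
Things that resemble listed ones, but are neither listed nor needed, are in the scene too. Several things have the shape of the timer; the one meant has the colours described above.

How it is judged:
On the way:
1. the knob is wound to its stop (within 0.07 rad) (value of joint knob above 1.43 rad), for 0.1 s.
At the end, for the whole second after the job is handed in: The knob's pointer stands at the long middle mark (0.75 rad, within 0.12 rad) after having been at the stop, and the timer stands upright and at rest on the slab with the front and back of its housing within 10 mm of where they were at the start (value of joint knob between 0.63 and 0.87 rad and distance of each of timer_front, timer_back from where it was at the start of the episode below 0.01 m and angle between timer's own z axis and vertical below 0.05 rad and linear speed of timer below 0.02 m/s); the robot touches nothing.
It fails at once if the timer twists or slides on the slab: the front or back of its housing moves 10 mm or more from its start (distance of any of timer_front, timer_back from where it was at the start of the episode above 0.01 m).
It fails at once if the timer is pressed onto the slab with more than 26 N (contact force between timer and slab above 26 N).
It fails at once if jug, dish or cup is moved by more than 15 mm (distance of any of jug, dish, cup from where it was at the start of the episode above 0.015 m).
It also fails if it takes over 70 s, if anything falls off the work surface, if the arm or the gripper's body presses on something with over 40 N, if the wrist force passes 120 N, or if a joint passes its speed limit or range.

### The arm

A 7-joint arm with a two-finger parallel gripper is mounted at the origin on the work surface. World frame = base frame: x ahead of the robot, y to its left, z up, the work surface at z = 0. Lengths are in m, angles in rad, forces in N, time in s.
With the tool pointing down it reaches from about 0.425 to 0.925 m from the base axis. Payload 6.8 kg.
Tool frame: the origin (TCP) lies midway between the tips of the shut fingers; the grasp point (between the pads) lies r.grip_point_offset behind it (r.grip_point_offset is the distance from the TCP to the grasp point, in m); z points along the fingers, y is the direction in which the jaws open and shut (so a half turn about z gives the same grasp; the last joint's range is limited). The gripper opens to 85 mm and grips with 20 to 120 N. Pads are 22 mm wide; open, the fingers measure 114 mm over their backs; the gripper's body (76 mm by 85 mm) begins 54 mm behind the grasp point. The pads swing forward as they close: fully open they stand 13 mm farther back than shut.
Start: joints at [-1.447, 0.477, 0.022, 1.555, -0.011, 1.109, -0.083], TCP at [0.155, 0.657, 0.231] pointing down, gripper open.
Joint ranges: [-2.96, 2.96], [-0.34, 2.1], [-1.41, 1.46], [0.24, 2.44], [-1.37, 4.51], [0.17, 1.92], [-2.96, 2.96]. Speed limits (rad/s): [2.39, 2.39, 3.14, 3.14, 3.14, 3.14, 3.14].

### API

Orientations are given as a rotation vector (axis times angle).
In Python, from bench import r gives the robot as it stands. The module is installed in compiled form; this text tells all that it offers.
- The arm moves only by the tool play_rows, never from a script. Its argument "deltas" is a list of rows, each a list of 3 entries, a list of its own where there are three numbers: the finger opening in mm, from 0 to 85.4, then the shift along the tool's x, y, z in mm, then the turn, a rotation vector about the tool's x, y, z in rad. A call has 1 to 8 rows; each row is the pose to reach, as a shift and turn from the pose measured when the call began, along the tool's axes at that moment; what a row does not reach only later rows make up. A row lasts 1/8 s, in which the tool goes at most 62.5 mm and 10.7 degrees, less where a joint would pass 70% of its speed; a pose out of reach is approached as far as the arm can. A call with a gripper value outside its range is refused whole. The fingers move at their own pace and stop on an object; "squeeze" is the grip in N (left out, the last holds). Time passes only in rows, so rows that repeat a pose let the fingers close. It gives the time, the measured TCP pose, the force and the opening at its end, in the units of the state.
- r.get_obs(): the state, without advancing time (a new reading comes with each control period).
- r.grab_frame(name): name is "scene" or "side" or "wrist"; returns (picture, depth): 384x512x3 uint8, red, green, blue; 384x512 float32, m along the optical axis (not along the pixel's ray), 0 where there is no reading.
- r.camera_model(name): a dict with "mtx" (3x3 intrinsics, pixels), "rvec" (rotation vector, rad) and "tvec" (3), from world to camera coordinates, as OpenCV has them; the wrist camera has in their place "T_tool_cam" (4x4, takes a point from camera to tool coordinates, whose origin is the TCP and whose axes are the flange's). Camera axes: x right, y down, z forward; pixel columns grow to the right and rows downward; lengths in m; the calibration is good to about 2 mm. A picture is of the moment at which its call begins: read the wrist's pose just before it. camera_model takes no time and is no camera call.
- r.hand_in(): hands the job in, once; it reports no verdict.
The state is a dict: "clock": time; "joints": joint angles; "qvel": joint speeds; "tau": joint torques, N m; "tcp_pos": TCP position; "orientation": TCP orientation; "contact_force": force on the tool from outside, world axes, zero at the start; "moment": the same for the moment, N m; "grip_width": finger opening in m.
Only numpy, scipy, OpenCV 4.12 (cv2) and the standard library are available. Lean on these libraries where they do the work, as an engineer would, in place of code of your own. Each camera call takes 0.05 s, during which the arm holds its last target. There are 200 camera calls.

## Working session

There is one attempt and no reset: what is moved stays moved. The work goes in short steps, Python scripts to look and compute and a tool call to move; the robot and the scene stay as the last step left them, time stands still between calls to the robot, and variables do not carry over. Pictures are saved under pics/ and viewed, about 8 in all and at most 12, crops included, and the job is handed in when it is done.

Besides the shell and the picture viewer there is one more tool, called by a JSON object that holds its "fn" and its "kwargs". play_rows: Moves the arm, as the interface text tells. Its arguments: {"type":"object","properties":{"deltas":{"type":"array"},"squeeze":{"type":"number"}},"required":["deltas"]}

```bash
mkdir -p pics
python3 - <<'E'
from bench import r
import cv2,numpy as np
o=r.get_obs();print(o,r.grip_point_offset)
ims=[]
for n in("scene","side"):
    p,d=r.grab_frame(n);np.savez(f"{n}0.npz",p=p,d=d);cv2.imwrite(f"pics/{n}0.png",cv2.resize(p[:,:,::-1],(768,576)));print(n,r.camera_model(n))
print(r.camera_model("wrist"))
E
```

```text
{'clock': 0.0, 'joints': array([-1.44709516,  0.47779381,  0.02234388,  1.55647151, -0.01152752,
        1.10927284, -0.08308836]), 'qvel': array([ 0.00199878,  0.00105423,  0.00112061, -0.00010121, -0.00090009,
       -0.00088974, -0.00067344]), 'tau': array([ 7.16026370e-04, -5.96442103e+01,  1.60884205e+00, -2.81196731e+01,
        1.24834399e-02,  9.22757172e-03,  1.16523410e-05]), 'tcp_pos': array([0.15494122, 0.6563652 , 0.23032152]), 'orientation': array([-3.63259655e-01, -3.12042019e+00,  2.85086180e-03]), 'contact_force': array([-0.2301961 ,  0.3463768 , -0.11640084]), 'moment': array([-0.0177174 ,  0.04625393,  0.03713223]), 'grip_width': 0.08577116748210838} 0.0187
scene {'mtx': array([[429.82655136,   0.        , 248.60475243],
       [  0.        , 429.82655136, 192.91370047],
       [  0.        ,   0.        ,   1.        ]]), 'rvec': array([ 2.13189811,  1.25155646, -0.45414692]), 'tvec': array([-0.36039613, -0.28630754,  1.444748  ])}
side {'mtx': array([[478.84612357,   0.        , 244.0815197 ],
       [  0.        , 478.84612357, 187.96915016],
       [  0.        ,   0.        ,   1.        ]]), 'rvec': array([ 2.14603702, -0.4237517 ,  0.21686884]), 'tvec': array([-0.50469415,  0.24371405,  0.96975684])}
{'mtx': array([[282.38494723,   0.        , 258.43963965],
       [  0.        , 282.38494723, 188.70712362],
       [  0.        ,   0.        ,   1.        ]]), 'T_tool_cam': array([[-1.05541009e-03, -9.51133926e-01, -3.08776846e-01,
         7.80236473e-02],
       [ 9.99999432e-01, -9.58582590e-04, -4.65284454e-04,
        -3.77718473e-04],
       [ 1.46559721e-04, -3.08777162e-01,  9.51134398e-01,
        -1.42789482e-01],
       [ 0.00000000e+00,  0.00000000e+00,  0.00000000e+00,
         1.00000000e+00]])}
```

View pics/scene0.png

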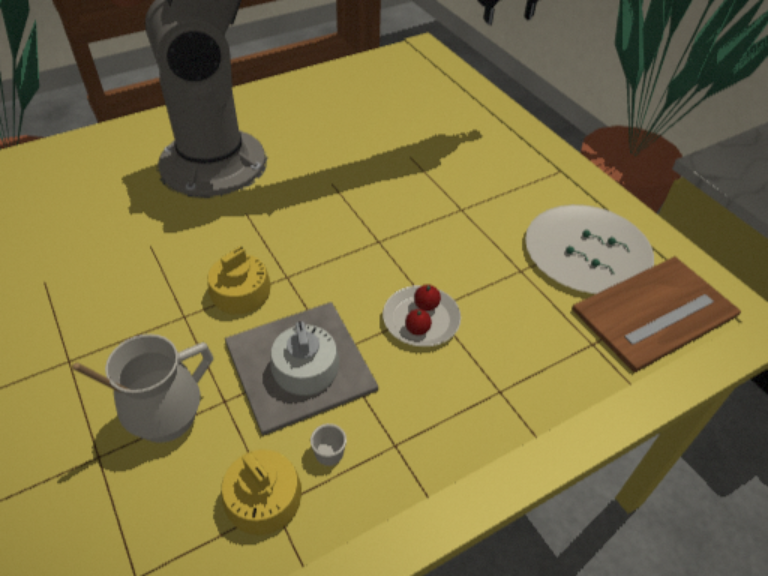

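View pics/side0.png

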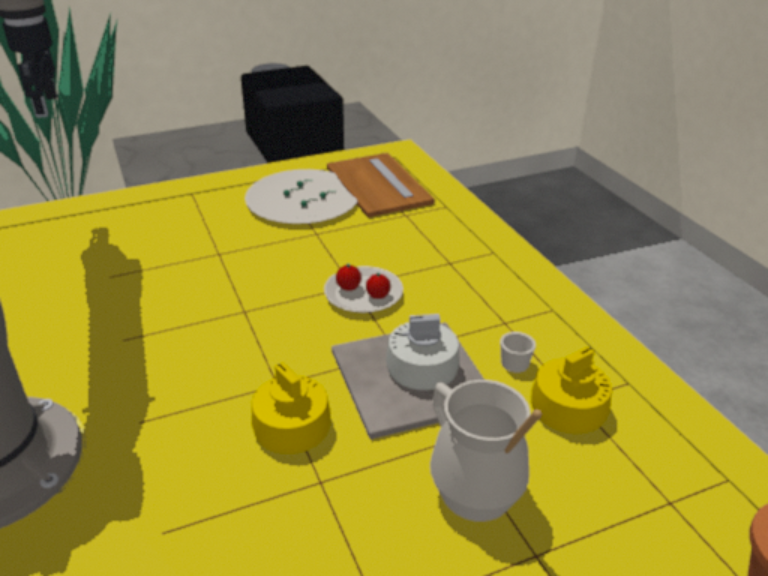

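The scene view shows three timer shapes: yellow at (238,280), yellow at (261,490) and white on the slab at (304,358). The white one matches the description. I'll confirm it in a crop and locate it by depth.

```bash
cat > h.py <<'E'
from bench import r
import cv2,numpy as np
from scipy.spatial.transform import Rotation as R
def world(n,d,pose=None):
    c=r.camera_model(n);K=c["mtx"]
    v,u=np.mgrid[:384,:512]
    P=np.dstack([(u-K[0,2])/K[0,0]*d,(v-K[1,2])/K[1,1]*d,d])
    if n=="wrist":
        T=c["T_tool_cam"];p,o=pose;P=P@T[:3,:3].T+T[:3,3];return P@R.from_rotvec(o).as_matrix().T+p
    M=R.from_rotvec(c["rvec"]).as_matrix();return (P-c["tvec"])@M
E
python3 - <<'E'
from h import *
crops=[]
for n,b in(("scene",(170,200,235,270)),("side",(250,200,315,265))):
    f=np.load(n+"0.npz");p,d=f["p"],f["d"];W=world(n,d)
    x0,y0,x1,y1=b
    w=W[y0:y1,x0:x1].reshape(-1,3);ok=d[y0:y1,x0:x1].ravel()>0;w=w[ok]
    c=None
    for lo,hi in((.058,.072),(.09,.12),(.01,.018)):
        q=w[(w[:,2]>lo)&(w[:,2]<hi)]
        if c is not None:q=q[np.hypot(*(q[:,:2]-c).T)<.07]
        print(n,lo,len(q),q.mean(0).round(4),q.min(0).round(4),q.max(0).round(4))
        if c is None and len(q)>10: 
            cc,rr=cv2.minEnclosingCircle(q[:,:2].astype(np.float32));c=np.array(cc);print("circ",cc,rr)
        if lo==.09 and len(q)>5:
            a=cv2.minAreaRect(q[:,:2].astype(np.float32)*1000);print(a)
    crops.append(cv2.resize(p[y0:y1,x0:x1,::-1],(400,400),interpolation=cv2.INTER_CUBIC))
cv2.imwrite("pics/crop.png",np.hstack(crops))
E
```

```text
scene 0.058 941 [ 0.6228 -0.0655  0.0656] [ 0.5593 -0.1139  0.058 ] [ 0.6659 -0.0105  0.0716]
circ (0.6127001643180847, -0.06222519651055336) 0.05360850319266319
scene 0.09 131 [ 0.6181 -0.0635  0.1085] [ 0.5915 -0.0742  0.0912] [ 0.6358 -0.049   0.1156]
((613.0724487304688, -61.78033447265625), (13.971983909606934, 45.52685546875), 73.32543182373047)
scene 0.01 620 [ 0.6408 -0.075   0.0141] [ 0.5535 -0.1322  0.0101] [0.6823 0.0067 0.0177]
side 0.058 870 [ 0.6051 -0.0775  0.0658] [ 0.5594 -0.1165  0.058 ] [ 0.6648 -0.01    0.0705]
circ (0.6123768091201782, -0.06366604566574097) 0.053897082805633545
side 0.09 242 [ 0.611  -0.0661  0.1045] [ 0.5904 -0.0752  0.09  ] [ 0.6344 -0.0483  0.1169]
((612.3861083984375, -63.442420959472656), (19.772695541381836, 44.414127349853516), 74.45801544189453)
side 0.01 480 [ 0.5936 -0.0842  0.0146] [ 0.5429 -0.1254  0.0108] [ 0.6817 -0.0061  0.0179]
```

View pics/crop.png

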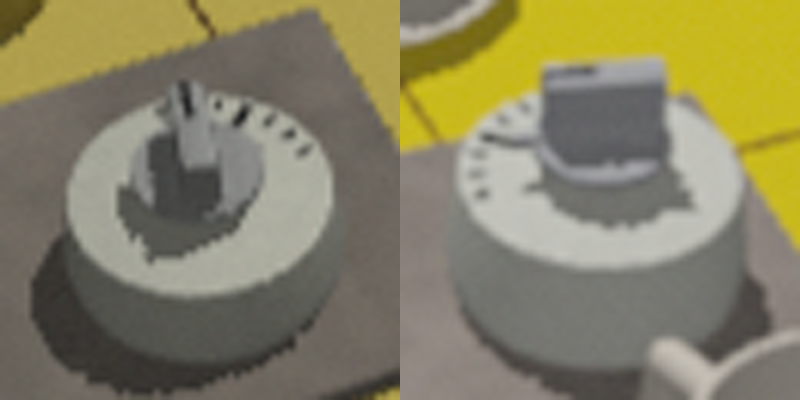

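The crop confirms the white timer on the slab with a steel bar. Its nose (black line) points towards the robot, near the second tick. Next: the approach geometry.

Run:
```python
from h import *
o=r.get_obs();M=R.from_rotvec(o["orientation"]).as_matrix();print(M.round(3))
t=np.array([.6127,-.0625,.23]);print((M.T@(t-o["tcp_pos"])*1000).round(1))
for a in(73.5,253.5):
    y=np.array([np.cos(np.radians(a)),np.sin(np.radians(a)),0]);z=np.array([0,0,-1.]);x=np.cross(y,z)
    T=np.c_[x,y,z];print(a,R.from_matrix(M.T@T).as_rotvec().round(3))
d=np.load("scene0.npz")["d"];W=world("scene",d)
for nm,(u,v) in dict(jugrim=(80,232),jughandle=(138,234),spoon=(52,245),dish=(281,212),cup=(219,290),yel=(158,178)).items():print(nm,W[v,u].round(3))
```

```text
[[-0.973  0.23  -0.   ]
 [ 0.23   0.973 -0.002]
 [-0.    -0.002 -1.   ]]
[-610.6 -594.5    1.5]
73.5 [-0.002  0.     0.056]
253.5 [-0.000e+00 -3.000e-03 -3.085e+00]
jugrim [ 0.539 -0.31   0.146]
jughandle [ 0.573 -0.199  0.105]
spoon [ 0.594 -0.363  0.204]
dish [0.638 0.147 0.049]
cup [ 0.742 -0.084  0.016]
yel [ 0.4   -0.088  0.072]
```

{"fn": "play_rows", "kwargs": {"deltas": [[85,[-40,-39,0],[0,0,0.01]],[85,[-80,-78,0],[0,0,0.02]],[85,[-120,-117,0],[0,0,0.03]],[85,[-160,-156,0],[0,0,0.04]],[85,[-200,-195,0],[0,0,0.05]],[85,[-240,-234,0],[0,0,0.056]],[85,[-280,-273,0],[0,0,0.056]],[85,[-320,-312,0],[0,0,0.056]]], "squeeze": 60}}

```text
clock: 1.1
tcp_pos: [0.3953, 0.2775, 0.2309]
orientation: [-0.45, -3.109, 0.003]
contact_force: [0.1, 0.6, -0.1]
grip_width: 0.0852
```

{"fn": "play_rows", "kwargs": {"deltas": [[85,[-40,-35,0],[0,0,0]],[85,[-84,-73,0],[0,0,0]],[85,[-128,-111,0],[0,0,0]],[85,[-172,-149,0],[0,0,0]],[85,[-216,-187,0],[0,0,0]],[85,[-260,-225,0],[0,0,0]],[85,[-305,-264,0],[0,0,0]],[85,[-305,-264,0],[0,0,0]]]}}

```text
clock: 2.1
tcp_pos: [0.6138, -0.0683, 0.231]
orientation: [0.462, 3.107, -0.008]
contact_force: [-0.1, 0.9, -0.3]
grip_width: 0.085
```

```bash
cat > look.py <<'E'
from h import *
import sys
o=r.get_obs();p,d=r.grab_frame("wrist");n=sys.argv[1]
W=world("wrist",d,(o["tcp_pos"],o["orientation"]))
print(o["tcp_pos"].round(4),o["joints"].round(3),o["contact_force"].round(2))
ok=(d>0)&(np.hypot(W[...,0]-.6127,W[...,1]+.0625)<.07)
top=W[ok&(abs(W[...,2]-.066)<.006)];c,rad=cv2.minEnclosingCircle(top[:,:2].astype(np.float32));print("top",c,rad)
k=W[ok&(W[...,2]>.098)&(W[...,2]<.125)];
if len(k)>9:print("knob",cv2.minAreaRect(k[:,:2].astype(np.float32)*1000),np.percentile(k[:,2],[5,50,95]))
cv2.imwrite(f"pics/{n}.png",cv2.resize(p[:,:,::-1],(768,576)))
E
python3 look.py w1
```

```text
[ 0.6138 -0.0683  0.231 ] [-0.324  0.405  0.441  1.724 -0.189  1.056  1.454] [-0.14  0.86 -0.34]
top (0.6142805814743042, -0.062238555401563644) 0.05248616635799408
knob ((614.1122436523438, -62.23347854614258), (12.865081787109375, 43.161502838134766), 73.3411636352539) [0.10910269 0.11237159 0.11359111]
```

View pics/w1.png

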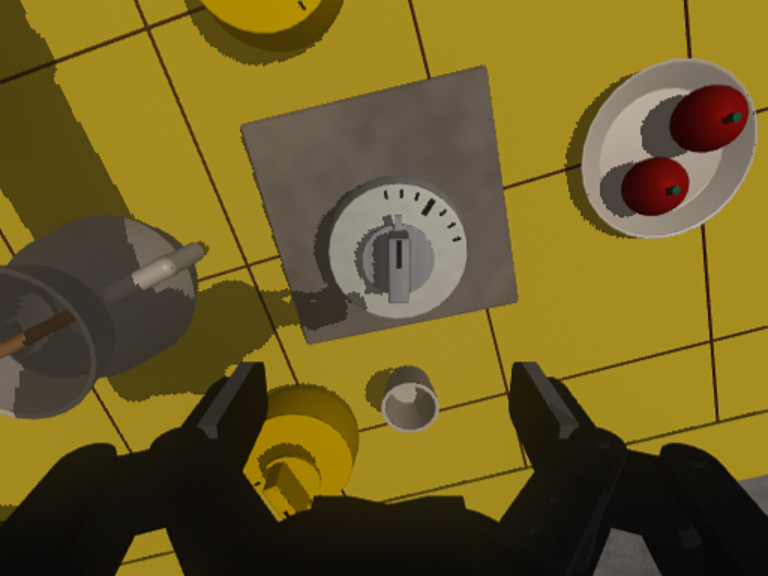

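The wrist view shows the knob at (398,262), the long tick at (428,207) and the nose near the first ticks. The jug handle and dish are clear of the gripper. I'll descend over the bar with the jaws part open.

{"fn": "play_rows", "kwargs": {"deltas": [[60,[2,6,0],[0,0,0]],[60,[2,6,20],[0,0,0]],[60,[2,6,45],[0,0,0]],[60,[2,6,70],[0,0,0]],[60,[2,6,95],[0,0,0]],[60,[2,6,110],[0,0,0]],[60,[2,6,110],[0,0,0]],[60,[2,6,110],[0,0,0]]]}}

```text
clock: 3.15
tcp_pos: [0.6132, -0.0586, 0.1216]
orientation: [0.456, 3.108, -0.004]
contact_force: [0.3, 0.8, 0.0]
grip_width: 0.0599
```

```bash
python3 look.py w2
python3 - <<'E'
from h import *
o=r.get_obs();p,d=r.grab_frame("wrist");W=world("wrist",d,(o["tcp_pos"],o["orientation"]))
c=np.array([.6138,-.0623]);g=p.max(2)
q=W[...,:2]-c;rad=np.hypot(q[...,0],q[...,1])
m=((d>0)&(abs(W[...,2]-.066)<.006)&(rad>.036)&(rad<.054)&(g<90)).astype(np.uint8)
n,l,s,cen=cv2.connectedComponentsWithStats(m)
for i in range(1,n):
    if s[i,4]>3:
        w=q[l==i].mean(0);print(s[i,4],cen[i].round(),np.degrees(np.arctan2(w[1],w[0])).round(1),np.hypot(*w).round(4))
E
```

```text
[ 0.6132 -0.0586  0.1216] [-0.296  0.526  0.391  1.819 -0.254  0.846  1.496] [0.3  0.77 0.03]
top (0.6142106652259827, -0.062192197889089584) 0.05242086201906204
knob ((614.2404174804688, -62.3485107421875), (13.913705825805664, 44.24777603149414), 73.33170318603516) [0.10488757 0.11228791 0.11350405]
56 [212. 154.] -159.5 0.0507
27 [242. 151.] 174.4 0.0441
22 [258. 150.] 160.0 0.044
25 [274. 153.] 145.3 0.0442
87 [286. 162.] 130.8 0.0417
21 [300. 169.] 116.4 0.0442
9 [195. 172.] -138.4 0.0513
25 [308. 181.] 101.7 0.0443
25 [314. 194.] 87.4 0.0448
855 [216. 241.] -63.8 0.0421
9 [274. 251.] 5.5 0.0402
11 [268. 255.] -2.4 0.0423
```

View pics/w2.png

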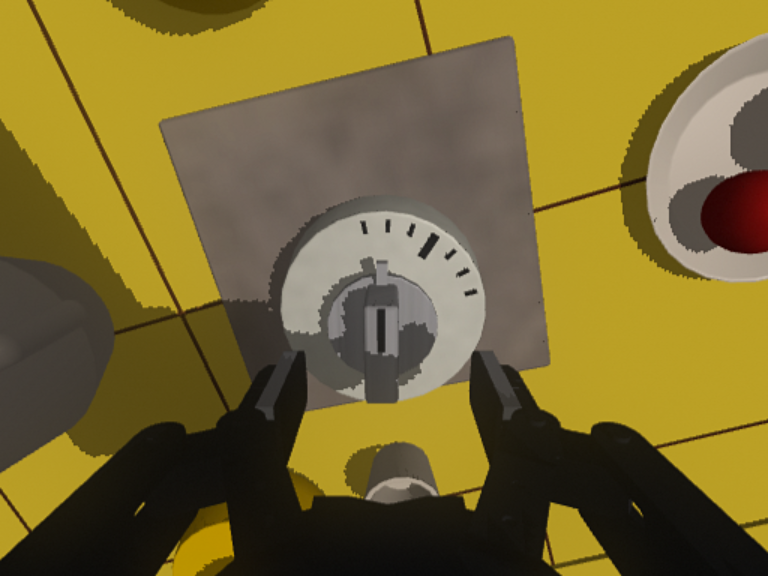

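Ticks run from 174.4° (zero) to 87.4° (stop), with the long one at 130.8°. The bar is at 163.3°, so the knob is at about 0.19 rad. I'll centre, lower and grip.

{"fn": "play_rows", "kwargs": {"deltas": [[40,[-2,-3.5,0],[0,0,0]],[40,[-2,-3.5,10],[0,0,0]],[40,[-2,-3.5,20],[0,0,0]],[40,[-2,-3.5,30],[0,0,0]],[40,[-2,-3.5,33],[0,0,0]],[40,[-2,-3.5,33],[0,0,0]],[40,[-2,-3.5,33],[0,0,0]]]}}

```text
clock: 4.12
tcp_pos: [0.6145, -0.0629, 0.0891]
orientation: [0.457, 3.107, -0.004]
contact_force: [0.1, -0.4, 0.2]
grip_width: 0.0399
```

{"fn": "play_rows", "kwargs": {"deltas": [[20,[0,0,0],[0,0,0]],[10,[0,0,0],[0,0,0]],[5,[0,0,0],[0,0,0]],[5,[0,0,0],[0,0,0]],[5,[0,0,0],[0,0,0]]], "squeeze": 80}}

```text
clock: 4.75
tcp_pos: [0.6148, -0.0629, 0.0893]
orientation: [0.457, 3.106, -0.004]
contact_force: [1.1, 0.9, 0.3]
grip_width: 0.0123
```

{"fn": "play_rows", "kwargs": {"deltas": [[5,[0,0,0.5],[0,0,0]],[5,[0,0,1],[0,0,0]],[5,[0,0,1],[0,0,0]]]}}

```text
clock: 5.12
tcp_pos: [0.6149, -0.0629, 0.0882]
orientation: [0.457, 3.106, -0.004]
contact_force: [2.2, 0.4, -0.8]
grip_width: 0.0124
```

{"fn": "play_rows", "kwargs": {"deltas": [[5,[0,0,0.5],[0,0,0]],[5,[0,0,1],[0,0,0]],[5,[0,0,1],[0,0,0]]]}}

```text
clock: 5.5
tcp_pos: [0.6148, -0.0629, 0.0871]
orientation: [0.457, 3.106, -0.004]
contact_force: [1.0, 0.1, 0.4]
grip_width: 0.0126
```

{"fn": "play_rows", "kwargs": {"deltas": [[5,[0,0,0.5],[0,0,0]],[5,[0,0,1],[0,0,0]],[5,[0,0,1],[0,0,0]]]}}

```text
clock: 5.88
tcp_pos: [0.6148, -0.0629, 0.0861]
orientation: [0.457, 3.106, -0.004]
contact_force: [0.6, 0.3, -0.5]
grip_width: 0.0128
```

{"fn": "play_rows", "kwargs": {"deltas": [[5,[0,0,0.5],[0,0,0]],[5,[0,0,1],[0,0,0]],[5,[0,0,1],[0,0,0]]]}}

```text
clock: 6.25
tcp_pos: [0.6148, -0.0628, 0.085]
orientation: [0.457, 3.106, -0.004]
contact_force: [1.4, 0.3, 0.4]
grip_width: 0.0126
```

{"fn": "play_rows", "kwargs": {"deltas": [[5,[0,0,0.5],[0,0,0]],[5,[0,0,1],[0,0,0]],[5,[0,0,1],[0,0,0]]]}}

```text
clock: 6.62
tcp_pos: [0.6149, -0.0629, 0.0847]
orientation: [0.457, 3.106, -0.003]
contact_force: [-1.4, 0.7, 6.6]
grip_width: 0.012
```

{"fn": "play_rows", "kwargs": {"deltas": [[5,[0,0,1.0],[0,0,0]],[5,[0,0,1.2],[0,0,0]],[5,[0,0,1.2],[0,0,0]]]}}

```text
clock: 7.0
tcp_pos: [0.615, -0.0629, 0.0845]
orientation: [0.457, 3.106, -0.003]
contact_force: [-2.3, 0.4, 8.9]
grip_width: 0.0122
```

{"fn": "play_rows", "kwargs": {"deltas": [[5,[0,0,1.6],[0,0,0]],[5,[0,0,2.0],[0,0,0]],[5,[0,0,2.0],[0,0,0]]]}}

```text
clock: 7.38
tcp_pos: [0.6151, -0.0629, 0.0842]
orientation: [0.457, 3.106, -0.001]
contact_force: [-5.5, 1.4, 15.4]
grip_width: 0.0124
```

{"fn": "play_rows", "kwargs": {"deltas": [[5,[0.5,0,2.1],[0,0,0.03]],[5,[0.5,0,2.2],[0,0,0.06]],[5,[0.5,0,2.3],[0,0,0.09]],[5,[0.5,0,2.3],[0,0,0.09]]]}}

```text
clock: 7.88
tcp_pos: [0.615, -0.063, 0.0839]
orientation: [0.596, 3.081, -0.0]
contact_force: [-5.4, 1.0, 18.2]
grip_width: 0.0126
```

```bash
cat > s.py <<'E'
from h import *
o=r.get_obs();M=R.from_rotvec(o["orientation"]).as_matrix()
print("F",o["contact_force"].round(1),"M",o["moment"].round(2),"tcp",(o["tcp_pos"]*1000).round(1),"bar deg",np.degrees(np.arctan2(M[1,0],M[0,0])).round(1),"tilt",M[:2,2].round(4),"Ftool",(M.T@o["contact_force"]).round(1))
E
python3 s.py
```

```text
F [-5.4  1.  18.2] M [0.18 1.2  0.22] tcp [615.  -63.   83.9] bar deg 158.1 tilt [ 0.0032 -0.0007] Ftool [  5.3  -1.1 -18.2]
```

{"fn": "play_rows", "kwargs": {"deltas": [[5,[1.2,0,2.0],[0,0,0.03]],[5,[1.2,0,2.1],[0,0,0.07]],[5,[1.2,0,2.2],[0,0,0.11]],[5,[1.2,0,2.2],[0,0,0.11]]]}}

```text
clock: 8.38
tcp_pos: [0.6148, -0.0631, 0.0838]
orientation: [0.764, 3.042, 0.001]
contact_force: [-3.8, 1.0, 15.3]
grip_width: 0.0124
```

```bash
python3 s.py; python3 look.py w3
```

```text
F [-3.8  1.  15.3] M [-0.    0.86  0.27] tcp [614.8 -63.1  83.8] bar deg 151.8 tilt [ 0.0053 -0.0007] Ftool [  3.7  -0.9 -15.3]
[ 0.6148 -0.0631  0.0838] [-0.307  0.586  0.419  1.841 -0.326  0.778  1.363] [-3.78  0.97 15.32]
top (0.6138450503349304, -0.06256658583879471) 0.05230726674199104
knob ((613.8402709960938, -61.85557174682617), (40.6928596496582, 39.60076904296875), 12.480552673339844) [0.10081769 0.10686399 0.12158195]
```

View pics/w3.png

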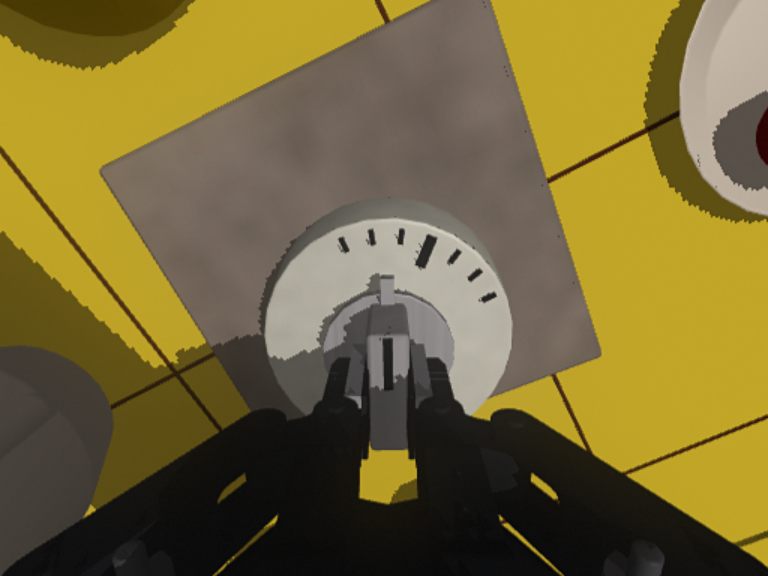

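The timer stays put while the nose moves between the ticks (nose at (387,285), long tick at (427,250)). I'll add a numeric tick-twist check and continue.

```bash
cat >> s.py <<'E'
def ticks():
    p,d=r.grab_frame("wrist");W=world("wrist",d,(o["tcp_pos"],o["orientation"]))
    q=W[...,:2]-np.array([.6140,-.0624]);rad=np.hypot(q[...,0],q[...,1])
    m=((d>0)&(abs(W[...,2]-.066)<.006)&(rad>.036)&(rad<.054)&(p.max(2)<90)).astype(np.uint8)
    n,l,s,cen=cv2.connectedComponentsWithStats(m);out=[]
    for i in range(1,n):
        w=q[l==i].mean(0)
        if 12<s[i,4]<250 and .039<np.hypot(*w)<.047: out.append((s[i,4],np.degrees(np.arctan2(w[1],w[0])).round(1),(np.hypot(*w)*1000).round(1)))
    print([tuple(map(float,x)) for x in sorted(out,key=lambda x:-x[1])])
ticks()
E
python3 s.py
```

```text
F [-3.8  0.7 16.3] M [0.07 0.84 0.2 ] tcp [614.8 -63.1  83.8] bar deg 151.8 tilt [ 0.0053 -0.0007] Ftool [  3.6  -1.1 -16.3]
[(39.0, 174.9, 44.4), (34.0, 160.4, 44.2), (38.0, 146.0, 44.1), (137.0, 131.4, 41.6), (39.0, 116.8, 43.9), (36.0, 102.2, 44.2), (35.0, 87.8, 44.2)]
```

{"fn": "play_rows", "kwargs": {"deltas": [[5,[1.6,0,2.2],[0.002,0.004,0.03]],[5,[1.6,0,2.3],[0.003,0.008,0.08]],[5,[1.6,0,2.4],[0.003,0.008,0.13]],[5,[1.6,0,2.4],[0.003,0.008,0.13]]]}}

```text
clock: 8.98
tcp_pos: [0.6148, -0.0632, 0.0835]
orientation: [-0.962, -2.99, -0.001]
contact_force: [-1.8, -0.3, 16.1]
grip_width: 0.0126
```

```bash
python3 s.py
```

```text
F [-1.8 -0.3 16.1] M [-0.07  0.54  0.2 ] tcp [614.8 -63.2  83.5] bar deg 144.3 tilt [-0.0001  0.0005] Ftool [  1.3  -1.2 -16.1]
[(44.0, 175.2, 44.3), (37.0, 160.5, 44.1), (38.0, 145.9, 44.2), (136.0, 131.3, 41.6), (37.0, 116.8, 44.3), (38.0, 102.2, 44.2), (35.0, 87.8, 44.1)]
```

{"fn": "play_rows", "kwargs": {"deltas": [[5,[1.5,-0.8,2.3],[0.001,0.004,0.04]],[5,[1.5,-0.8,2.4],[0.001,0.004,0.08]],[5,[1.5,-0.8,2.5],[0.001,0.004,0.12]],[5,[1.5,-0.8,2.6],[0.001,0.004,0.16]],[5,[1.5,-0.8,2.7],[0.001,0.004,0.2]],[5,[1.5,-0.8,2.7],[0.001,0.004,0.2]]]}}

```text
clock: 9.78
tcp_pos: [0.6146, -0.0634, 0.0831]
orientation: [-1.255, -2.879, -0.003]
contact_force: [-2.0, 0.9, 16.1]
grip_width: 0.0122
```

```bash
python3 s.py
```

```text
F [-2.   0.9 16.1] M [0.1  0.58 0.21] tcp [614.6 -63.4  83.1] bar deg 132.9 tilt [-0.0006  0.0025] Ftool [  2.1  -0.8 -16.1]
[(42.0, 175.2, 44.2), (41.0, 160.5, 44.3), (37.0, 146.0, 44.2), (130.0, 131.3, 41.7), (41.0, 116.7, 43.9), (38.0, 102.3, 44.2), (38.0, 87.8, 44.2), (103.0, 1.2, 44.0)]
```

{"fn": "play_rows", "kwargs": {"deltas": [[5,[1.5,-1.2,2.3],[0.004,0,0.04]],[5,[1.5,-1.2,2.4],[0.004,0,0.08]],[5,[1.5,-1.2,2.5],[0.004,0,0.12]],[5,[1.5,-1.2,2.6],[0.004,0,0.16]],[5,[1.5,-1.2,2.7],[0.004,0,0.2]],[5,[1.5,-1.2,2.8],[0.004,0,0.25]],[5,[1.5,-1.2,2.8],[0.004,0,0.25]]]}}

```text
clock: 10.7
tcp_pos: [0.6143, -0.0636, 0.0826]
orientation: [-1.604, -2.701, -0.0]
contact_force: [-1.8, 0.6, 16.4]
grip_width: 0.0127
```

```bash
python3 s.py
```

```text
F [-1.8  0.6 16.4] M [0.13 0.53 0.23] tcp [614.3 -63.6  82.6] bar deg 118.6 tilt [-0.0004  0.0003] Ftool [  1.4  -1.3 -16.4]
[(42.0, 175.0, 44.3), (39.0, 160.3, 44.2), (40.0, 145.8, 44.2), (138.0, 131.3, 41.6), (37.0, 116.7, 43.9), (38.0, 102.0, 44.2), (39.0, 87.7, 44.4), (205.0, -10.8, 44.4)]
```

{"fn": "play_rows", "kwargs": {"deltas": [[5,[0.9,-1.7,2.3],[0.003,0.002,0.04]],[5,[0.9,-1.7,2.4],[0.003,0.002,0.08]],[5,[0.9,-1.7,2.5],[0.003,0.002,0.12]],[5,[0.9,-1.7,2.6],[0.003,0.002,0.16]],[5,[0.9,-1.7,2.7],[0.003,0.002,0.2]],[5,[0.9,-1.7,2.8],[0.003,0.002,0.25]],[5,[0.9,-1.7,2.8],[0.003,0.002,0.25]]]}}

```text
clock: 11.62
tcp_pos: [0.614, -0.0637, 0.0821]
orientation: [-1.927, -2.479, -0.001]
contact_force: [-1.5, 1.7, 16.9]
grip_width: 0.0126
```

```bash
python3 s.py
```

```text
F [-1.5  1.7 16.9] M [0.33 0.61 0.13] tcp [614.  -63.7  82.1] bar deg 104.3 tilt [-0.0006  0.0016] Ftool [  2.1  -1.1 -16.9]
[(42.0, 174.9, 44.1), (40.0, 160.2, 44.1), (45.0, 145.9, 44.3), (140.0, 131.2, 41.6), (39.0, 116.7, 44.2), (37.0, 102.0, 44.3), (36.0, 87.6, 44.5)]
```

{"fn": "play_rows", "kwargs": {"deltas": [[5,[1.2,-1.4,2.2],[0.003,0,0.04]],[5,[1.2,-1.4,2.3],[0.003,0,0.08]],[5,[1.2,-1.4,2.4],[0.003,0,0.12]],[5,[1.2,-1.4,2.5],[0.003,0,0.16]],[5,[1.2,-1.4,2.6],[0.003,0,0.2]],[5,[1.2,-1.4,2.7],[0.003,0,0.235]],[5,[1.2,-1.4,2.7],[0.003,0,0.235]]]}}

```text
clock: 12.55
tcp_pos: [0.6137, -0.0636, 0.0816]
orientation: [-2.204, -2.237, -0.001]
contact_force: [-3.4, 0.9, 16.5]
grip_width: 0.0122
```

```bash
python3 s.py
```

```text
F [-3.4  0.9 16.5] M [0.04 0.64 0.19] tcp [613.7 -63.6  81.6] bar deg 90.8 tilt [-0.0005  0.0011] Ftool [  1.   -3.4 -16.5]
[(45.0, 175.0, 44.1), (40.0, 160.2, 44.2), (38.0, 145.7, 44.2), (137.0, 131.0, 41.7), (42.0, 116.6, 44.3), (39.0, 102.1, 44.2), (40.0, 87.6, 44.0)]
```

{"fn": "play_rows", "kwargs": {"deltas": [[5,[0.6,-2.0,2.2],[0.002,0,0.015]],[5,[0.6,-2.0,2.3],[0.002,0,0.03]],[5,[0.6,-2.0,2.3],[0.002,0,0.03]]]}}

```text
clock: 12.98
tcp_pos: [0.6136, -0.0636, 0.0816]
orientation: [2.238, 2.205, 0.003]
contact_force: [-1.1, 0.9, 16.8]
grip_width: 0.0124
```

```bash
python3 s.py
```

```text
F [-1.1  0.9 16.8] M [0.09 0.36 0.26] tcp [613.6 -63.6  81.6] bar deg 89.2 tilt [0.0014 0.0011] Ftool [  0.9  -1.1 -16.8]
[(46.0, 175.0, 44.1), (39.0, 160.1, 44.1), (38.0, 145.7, 44.3), (142.0, 131.1, 41.6), (41.0, 116.6, 44.5), (43.0, 102.1, 44.2), (43.0, 87.6, 44.1)]
```

{"fn": "play_rows", "kwargs": {"deltas": [[5,[0.6,-2.0,2.2],[0.002,0,0.01]],[5,[0.6,-2.0,2.2],[0.002,0,0.025]],[5,[0.6,-2.0,2.2],[0.002,0,0.025]]]}}

```text
clock: 13.4
tcp_pos: [0.6136, -0.0636, 0.0816]
orientation: [2.264, 2.176, 0.005]
contact_force: [-0.3, -0.1, 14.6]
grip_width: 0.0126
```

```bash
python3 s.py; python3 look.py w4
```

```text
F [-0.3 -0.1 14.6] M [0.05 0.25 0.28] tcp [613.6 -63.6  81.6] bar deg 87.7 tilt [0.0035 0.001 ] Ftool [ -0.1  -0.3 -14.6]
[(39.0, 174.6, 44.3), (41.0, 160.3, 44.0), (38.0, 145.7, 44.3), (138.0, 131.1, 41.6), (40.0, 116.6, 44.2), (39.0, 102.1, 44.5), (41.0, 87.6, 44.2)]
[ 0.6136 -0.0636  0.0816] [-0.5    0.666  0.709  1.856 -0.576  0.832  0.465] [ 0.02  1.16 14.57]
top (0.614443838596344, -0.06198692321777344) 0.052433472126722336
knob ((616.1937866210938, -60.076942443847656), (42.4959831237793, 42.218318939208984), 38.1213493347168) [0.10108009 0.10483917 0.12287797]
```

View pics/w4.png

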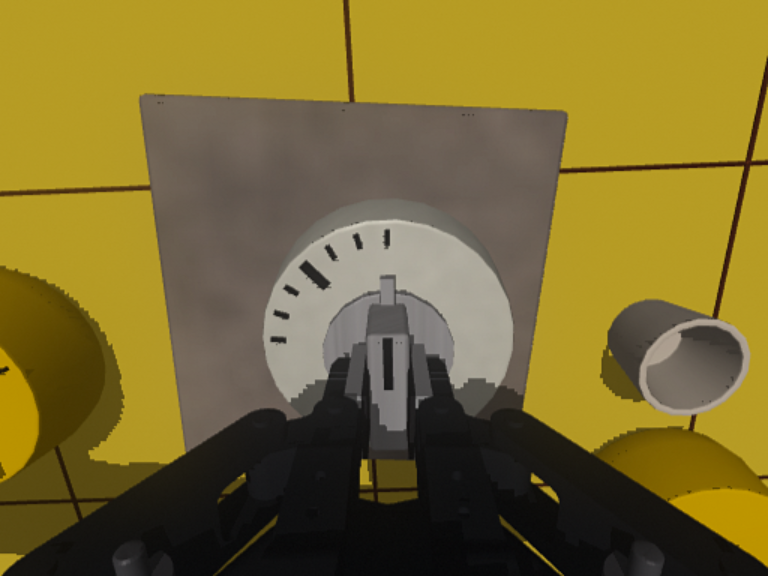

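The nose points straight at the last tick (387,238), so the stop is reached and the housing hasn't moved. Now back, with the press following the rise.

{"fn": "play_rows", "kwargs": {"deltas": [[5,[0.4,-1.8,2.4],[0.002,-0.003,-0.02]],[5,[0.4,-1.8,2.4],[0.002,-0.003,-0.05]],[5,[0.4,-1.8,2.3],[0.002,-0.003,-0.09]],[5,[0.4,-1.8,2.2],[0.002,-0.003,-0.13]],[5,[0.4,-1.8,2.2],[0.002,-0.003,-0.13]]]}}

```text
clock: 14.12
tcp_pos: [0.6137, -0.0636, 0.0817]
orientation: [2.116, 2.315, 0.004]
contact_force: [-1.0, 1.4, 14.7]
grip_width: 0.0123
```

```bash
python3 s.py
```

```text
F [-1.   1.4 14.7] M [ 0.28  0.31 -0.34] tcp [613.7 -63.6  81.7] bar deg 95.2 tilt [ 0.0057 -0.0014] Ftool [  1.5  -0.8 -14.7]
[(46.0, 174.9, 44.2), (39.0, 160.3, 44.0), (38.0, 145.8, 44.1), (141.0, 131.1, 41.5), (44.0, 116.7, 44.1), (39.0, 102.1, 44.4), (38.0, 87.6, 44.5)]
```

{"fn": "play_rows", "kwargs": {"deltas": [[5,[0.8,-1.8,2.5],[0.004,0.001,-0.04]],[5,[0.8,-1.8,2.4],[0.006,0.001,-0.08]],[5,[0.8,-1.8,2.3],[0.006,0.001,-0.12]],[5,[0.8,-1.8,2.2],[0.006,0.001,-0.16]],[5,[0.8,-1.8,2.1],[0.006,0.001,-0.2]],[5,[0.8,-1.8,2.1],[0.006,0.001,-0.2]]]}}

```text
clock: 14.92
tcp_pos: [0.614, -0.0636, 0.0822]
orientation: [1.876, 2.515, 0.003]
contact_force: [-0.9, 0.4, 14.9]
grip_width: 0.0125
```

```bash
python3 s.py
```

```text
F [-0.9  0.4 14.9] M [ 0.28  0.33 -0.25] tcp [614.  -63.6  82.2] bar deg 106.5 tilt [ 0.0044 -0.0011] Ftool [  0.6  -0.7 -14.9]
[(46.0, 175.0, 44.3), (40.0, 160.5, 44.3), (41.0, 145.9, 44.3), (143.0, 131.2, 41.6), (43.0, 116.8, 44.0), (36.0, 102.2, 44.1), (41.0, 87.7, 44.2)]
```

{"fn": "play_rows", "kwargs": {"deltas": [[5,[1.0,-1.5,2.5],[0.004,0.001,-0.04]],[5,[1.0,-1.5,2.4],[0.005,0.002,-0.08]],[5,[1.0,-1.5,2.3],[0.005,0.002,-0.12]],[5,[1.0,-1.5,2.2],[0.005,0.002,-0.16]],[5,[1.0,-1.5,2.1],[0.005,0.002,-0.2]],[5,[1.0,-1.5,2.1],[0.005,0.002,-0.22]],[5,[1.0,-1.5,2.1],[0.005,0.002,-0.22]]]}}

```text
clock: 15.85
tcp_pos: [0.6142, -0.0636, 0.0825]
orientation: [1.591, 2.705, 0.002]
contact_force: [-2.4, 2.3, 16.0]
grip_width: 0.012
```

```bash
python3 s.py
```

```text
F [-2.4  2.3 16. ] M [ 0.2   0.37 -0.31] tcp [614.2 -63.6  82.5] bar deg 119.1 tilt [ 0.0033 -0.0006] Ftool [  3.2  -1.  -16. ]
[(41.0, 175.1, 44.3), (44.0, 160.4, 44.2), (41.0, 145.8, 44.0), (134.0, 131.3, 41.8), (39.0, 116.7, 44.3), (41.0, 102.2, 44.3), (39.0, 87.7, 44.4), (203.0, -10.4, 44.3)]
```

Remaining 12.2° (0.21 rad).

{"fn": "play_rows", "kwargs": {"deltas": [[5,[1.8,-1.3,2.4],[0.004,0.001,-0.04]],[5,[1.8,-1.3,2.3],[0.005,0.002,-0.08]],[5,[1.8,-1.3,2.2],[0.005,0.002,-0.12]],[5,[1.8,-1.3,2.1],[0.005,0.002,-0.16]],[5,[1.8,-1.3,2.0],[0.005,0.002,-0.2]],[5,[1.8,-1.3,2.0],[0.005,0.002,-0.22]],[5,[1.8,-1.3,2.0],[0.005,0.002,-0.22]]]}}

```text
clock: 16.77
tcp_pos: [0.6145, -0.0634, 0.083]
orientation: [1.287, 2.862, -0.001]
contact_force: [0.1, 0.3, 15.3]
grip_width: 0.0122
```

```bash
python3 s.py
```

```text
F [ 0.1  0.3 15.3] M [ 0.04  0.17 -0.29] tcp [614.5 -63.4  83. ] bar deg 131.6 tilt [ 0.003  -0.0017] Ftool [  0.1   0.3 -15.3]
[(38.0, 174.8, 44.3), (42.0, 160.5, 44.1), (41.0, 146.0, 44.2), (135.0, 131.3, 41.6), (42.0, 116.7, 44.0), (39.0, 102.2, 44.2), (39.0, 87.7, 44.2), (101.0, -0.2, 44.1)]
```

{"fn": "play_rows", "kwargs": {"deltas": [[5,[1.6,-1.5,1.8],[0.003,0,0]],[5,[1.2,-1,1.4],[0.002,0,0]],[5,[0.8,-0.6,0.9],[0,0,0]],[5,[0.3,-0.3,0.4],[0,0,0]]]}}

```text
clock: 17.32
tcp_pos: [0.6145, -0.0634, 0.0836]
orientation: [1.287, 2.861, 0.001]
contact_force: [-1.2, 2.1, 6.7]
grip_width: 0.0125
```

```bash
python3 s.py
```

```text
F [-1.2  2.1  6.7] M [ 0.2   0.32 -0.22] tcp [614.5 -63.4  83.6] bar deg 131.5 tilt [ 0.0041 -0.0012] Ftool [ 2.4  0.5 -6.7]
[(44.0, 175.8, 44.3), (42.0, 161.0, 44.0), (39.0, 146.4, 44.2), (132.0, 131.9, 41.9), (39.0, 117.1, 44.1), (41.0, 102.7, 44.2), (36.0, 88.2, 44.4), (88.0, -1.1, 45.2)]
```

{"fn": "play_rows", "kwargs": {"deltas": [[5,[0.3,-0.3,0.9],[0,0,0.01]],[5,[0.3,-0.3,0.9],[0,0,0.015]],[16,[0.3,-0.3,0.9],[0,0,0.015]],[25,[0.3,-0.3,0.5],[0,0,0.015]],[40,[0.3,-0.3,0],[0,0,0.01]],[40,[0.3,-0.3,0],[0,0,0.01]]]}}

```text
clock: 18.12
tcp_pos: [0.614, -0.0635, 0.0834]
orientation: [1.302, 2.855, 0.001]
contact_force: [1.1, 0.8, 0.7]
grip_width: 0.0398
```

```bash
python3 s.py
```

```text
F [1.1 0.8 0.7] M [-0.01  0.02 -0.02] tcp [614.  -63.5  83.4] bar deg 131.0 tilt [ 0.0037 -0.0013] Ftool [-0.1  1.3 -0.7]
[(44.0, 175.7, 44.3), (43.0, 161.0, 44.0), (37.0, 146.3, 44.2), (131.0, 131.9, 41.8), (43.0, 117.0, 43.8), (40.0, 102.7, 44.2), (36.0, 88.2, 44.3), (142.0, -123.5, 44.2)]
```

Released. Rise straight up and check.

{"fn": "play_rows", "kwargs": {"deltas": [[40,[0,0,-10],[0,0,0]],[40,[0,0,-25],[0,0,0]],[50,[0,0,-50],[0,0,0]],[60,[0,0,-80],[0,0,0]],[60,[0,0,-120],[0,0,0]],[60,[0,0,-145],[0,0,0]],[60,[0,0,-145],[0,0,0]],[60,[0,0,-145],[0,0,0]]]}}

```text
clock: 19.18
tcp_pos: [0.613, -0.0631, 0.2281]
orientation: [1.302, 2.855, 0.001]
contact_force: [0.1, -0.9, -0.6]
grip_width: 0.0602
```

```bash
python3 s.py; python3 look.py w5
```

```text
F [ 0.1 -0.9 -0.6] M [ 0.01  0.03 -0.07] tcp [613.  -63.1 228.1] bar deg 131.0 tilt [ 0.0032 -0.0009] Ftool [-0.7 -0.5  0.6]
[(15.0, 175.8, 44.3), (13.0, 161.0, 43.6), (44.0, 131.7, 41.4), (14.0, 116.9, 43.9)]
[ 0.6127 -0.0631  0.2276] [-0.455  0.433  0.616  1.741 -0.281  1.055  0.972] [-0.23  0.85 -0.61]
top (0.6143236756324768, -0.06268460303544998) 0.052490390837192535
knob ((614.1740112304688, -62.623634338378906), (12.974238395690918, 43.401222229003906), 41.05751037597656) [0.1050618  0.10644649 0.10757199]
```

View pics/w5.png

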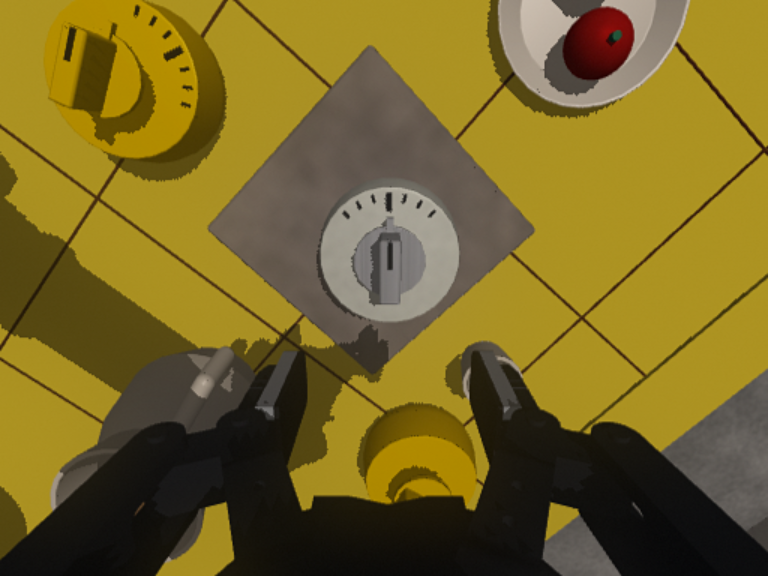

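The nose points at the long mark (388,202). The bar is at 131.1° against a mark at 131.7°, and the timer is within about 1 mm and 1° of where it started. The gripper is clear.

```bash
python3 -c "
from bench import r
print(r.hand_in())"
```

```text
the job is handed in; nothing more can be done
None
```

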